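Rock the bead sorter's gate over and feed the beads down the other chute

TASK

Press down the raised end of the bead sorter's seesaw gate so that it tips over and stays down on the other side, then push the red plate of the stop bar all the way in so that the three waiting brass beads run over the gate and down that other chute into its bin. Only press and push with the fingers: pick nothing up, keep your fingers off the beads, and leave the pot, the bottle and the glass beside the sorter where they stand.

Things in the scene. Friction and masses are not known exactly. Their poses are not given: they have to be found in the camera images.
- sorter: Bead sorter, fixed grey metal stand 252 wide, 300 deep, 142 high (mm). Origin on the bench under the gate's middle; -x faces the robot, +y is its left. In this frame: feed track on the centre line, x = 27 to 134, sloping down to -x; chutes at y = 76 to 125 and -76 to -125, x = -62 to 34, up to 88 high, bins in front; stop bar guide posts at x = 38 to 62, y = 23 and -45, up to 142 high.
- gate (a joint): Seesaw gate, a steel trough 132 mm long (along the sorter's y), 48 wide; hinge line along the sorter's x, 45 mm above the bench over its origin. rad: +0.25 = left end up, beads run to the right chute; -0.25 = right end up, beads run to the left chute. Top-heavy: past 0 (level) it falls to the other stop by itself and stays. Starts on either stop (settles there within the first second). About 1 N on a tab rocks it.
- left_tab (a point): Centre of the top of the gate's left press tab (orange, 34 x 34 mm, flat, facing up, ribs 1 mm high), on the robot's side of the trough. 105 mm above the bench when up, 94 when level, 80 when down; the space above is free.
- right_tab (a point): Centre of the top of the gate's right press tab, like the left one, 100 mm from it.
- stop_bar (a joint): Brass stop bar across the feed track; its tongue holds back the beads. 0 to 0.004 m at the start (closed), 0.028 m = fully pushed in (open; beads begin to pass at about 0.022). It moves toward the sorter's -y (to its right) when pushed; friction about 1 N, it stays where it is left.
- stop_plate (a point): Centre of the outer face (facing the sorter's +y) of the red upright push plate on top of the stop bar; plate 24 mm along the sorter's x, 6 thick, from 131 to 187 mm above the bench; this point 170 mm above it. Push it toward the sorter's -y with the fingertips at least 148 mm above the bench, clear over the guide posts (142 high) beside it and the beads; nothing else stands that high here.
- bead1: Drilled brass bead, a ball of 24 mm diameter, 60 g, waiting on the feed track nearest the stop. Origin at its centre.
- bead2: Second brass bead in the queue, the same.
- bead3: Last brass bead in the queue, the same.
- left_bin_floor (a point): Middle of the inner floor of the blue bin at the foot of the left chute (94 (along x) x 74 mm inside, 40 mm high, 20 on the chute's side). Axes as the sorter's.
- right_bin_floor (a point): Middle of the inner floor of the green bin at the foot of the right chute, same size. Axes as the sorter's.
- polish_pot: Red and white round pot, 58 mm diameter, 50 mm high, standing to the left of the sorter. Origin at the centre of its underside. Leave alone.
- lacquer_bottle: Small slim bottle with a white cap, 31 mm diameter, 79 mm high, in front of the sorter. Origin at the centre of its underside. Leave alone.
- tea_glass: Waisted glass, 59 mm diameter, 81 mm high, behind the right end of the sorter. Origin at the centre of its underside. Leave alone.

How it is judged:
By the outcome, as a careful person would: the job done as asked, in the order asked, and still so for the second after the job is handed in, with the robot touching nothing.
It also fails if it takes over 48 s, if anything falls off the work surface, if the arm or the gripper's body presses on something with over 40 N, if the wrist force passes 120 N, or if a joint passes its speed limit or range.

ROBOT

A 6-joint arm with a two-finger parallel gripper is mounted at the origin on the work surface; the furniture and walls round the work are solid. World frame = base frame: x ahead of the robot, y to its left, z up, the work surface at z = 0. Lengths are in mm, angles in degrees, forces in N, time in s.
With the tool pointing down it reaches from about 350 to 850 mm from the base axis. Payload 8.1 kg.
Tool frame: the origin (TCP) lies midway between the tips of the shut fingers; the grasp point (between the pads) lies hold_point_z behind it (hold_point_z is the distance from the TCP to the grasp point, in mm); z points along the fingers, x is the direction in which the jaws open and shut, and the axes are right-handed (so a half turn about z gives the same grasp; the last joint's range is limited). The gripper opens to 85 mm and grips with 20 to 120 N. Pads are 22 mm wide; open, the fingers measure 114 mm over their backs; the gripper's body (76 mm by 85 mm) begins 54 mm behind the grasp point. The pads swing forward as they close: fully open they stand 13 mm farther back than shut.
Start: joints at [-71.299, 7.471, 85.268, -0, 87.261, -4.893], TCP at [240.176, -549.837, 231.292] pointing down, gripper open.
Joint ranges: [-169.43, 169.43], [-51.17, 129.36], [1.28, 143.12], [-76.62, 256.62], [0, 156.53], [-152.29, 152.29]. Speed limits (degrees/s): [136.94, 136.94, 159.86, 180, 180, 180].

INTERFACE

Orientations are given as [roll, pitch, yaw] about the fixed x, y, z axes, in that order (R = Rz(yaw) Ry(pitch) Rx(roll)).
In Python, from bench import * gives the robot as it stands.
- The arm moves only by the shell command python3 -m pendant 'ROWS' [OPENING] [FORCE]. ROWS is JSON, a list that holds one entry, the list of rows, each a list of 4 numbers: the shift along the tool's x, y, z normalised to -1 to 1, where 1 is 0.02 m, then the turn about the tool's z normalised to -1 to 1, where 1 is 0.08 rad. A call has exactly 10 rows; each row shifts and turns the pose as measured when the row begins, along the tool's axes as they then stand; what a row does not reach is not made up. A row lasts 1/12 s, in which the tool goes at most 41.7 mm and 7.16 degrees, less where a joint would pass 70% of its speed; a pose out of reach is approached as far as the arm can. A call with a number of a shift or a turn outside -1 to 1 is refused whole. A call with a gripper value outside its range is refused whole. OPENING is the gripper's target within -1 to 1 (fully open at 1, half-way at 0, shut at -1), set as the call begins (- or left out, the last holds). The fingers move at their own pace and stop on an object; FORCE is the grip in N (left out, the last holds). Time passes only in rows, so rows that do not move let the fingers close, or fill a call up. It gives the time, the measured TCP pose, the force and the opening at its end, in the units of the state.
- sense(): the state, without advancing time (a new reading comes with each control period).
- snapshot(name): name is "scene" or "top" or "wrist"; returns the picture (384x512x3 uint8, red, green, blue); there is no depth.
- calibration(name): a dict with "mtx" (3x3 intrinsics, pixels), "world_to_cam" (4x4, takes a point from world to camera coordinates); the wrist camera has in their place "hand_eye" (4x4, takes a point from camera to tool coordinates, whose origin is the TCP and whose axes are the tool frame's). Camera axes: x right, y down, z forward; pixel columns grow to the right and rows downward; lengths in mm; the calibration is good to about 2 mm. A picture is of the moment at which its call begins: read the wrist's pose just before it. calibration takes no time and is no camera call.
- hand_in(): hands the job in, once; it reports no verdict.
The state is a dict: "time": time; "joint_pos": joint angles; "qd": joint speeds; "joint_efforts": joint torques, N m; "tool_pos": TCP position; "tcp_rot": TCP orientation; "ft_force": force on the tool from outside, world axes, zero at the start; "wrist_torque": the same for the moment, N m; "finger_gap": finger opening in mm.
Only numpy, scipy, OpenCV 4.12 (cv2) and the standard library are available. Lean on these libraries where they do the work, as an engineer would, in place of code of your own. Each camera call takes 0.05 s, during which the arm holds its last target.

## Working session

There is one attempt and no reset: what is moved stays moved. The work goes in short steps, Python scripts to look and compute and a shell command to move; the robot and the scene stay as the last step left them, time stands still between calls to the robot, and variables do not carry over. Pictures are saved under pics/ and viewed, and the job is handed in when it is done.

```bash
mkdir -p pics
python3 - <<'E'
from bench import *
import cv2
s=sense();print({k:s[k] for k in("time","tool_pos","tcp_rot","ft_force","finger_gap")})
for n in("scene","top"):
    cv2.imwrite(f"pics/{n}1.png",snapshot(n)[:,:,::-1]);c=calibration(n);print(n,c)
E
```

```text
{'time': 0.0, 'tool_pos': array([ 239.98447379, -549.30297399,  230.23177566]), 'tcp_rot': array([-1.79990085e+02,  1.06520275e-01, -6.64063794e+01]), 'ft_force': array([-0.13452547,  1.16348459, -0.40669125]), 'finger_gap': 85.33635644095061}
scene {'mtx': array([[397.44373101,   0.        , 259.47462906],
       [  0.        , 397.44373101, 186.04888103],
       [  0.        ,   0.        ,   1.        ]]), 'world_to_cam': array([[-4.34902639e-01, -9.00424233e-01, -9.79266174e-03,
         5.23773505e+02],
       [-6.74060818e-01,  3.32742015e-01, -6.59488260e-01,
         2.65209755e+02],
       [ 5.97077641e-01, -2.80212335e-01, -7.51651075e-01,
         7.60801952e+02],
       [ 0.00000000e+00,  0.00000000e+00,  0.00000000e+00,
         1.00000000e+00]])}
top {'mtx': array([[489.43320312,   0.        , 261.46493026],
       [  0.        , 489.43320312, 189.16528444],
       [  0.        ,   0.        ,   1.        ]]), 'world_to_cam': array([[ 2.38229517e-03, -9.99889618e-01, -1.46654561e-02,
         3.65360317e+02],
       [-9.90190865e-01, -3.09889074e-04, -1.39720990e-01,
         4.77298116e+02],
       [ 1.39701023e-01,  1.48544573e-02, -9.90082304e-01,
         1.07756311e+03],
       [ 0.00000000e+00,  0.00000000e+00,  0.00000000e+00,
         1.00000000e+00]])}
```

View pics/scene1.png

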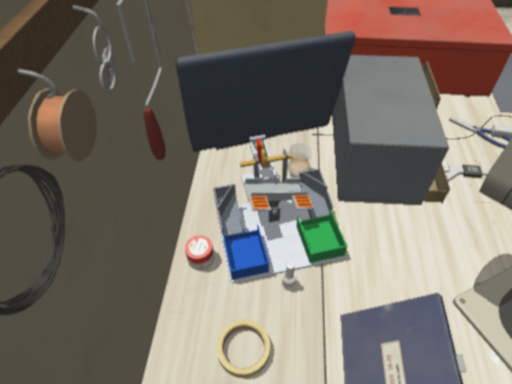

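View pics/top1.png

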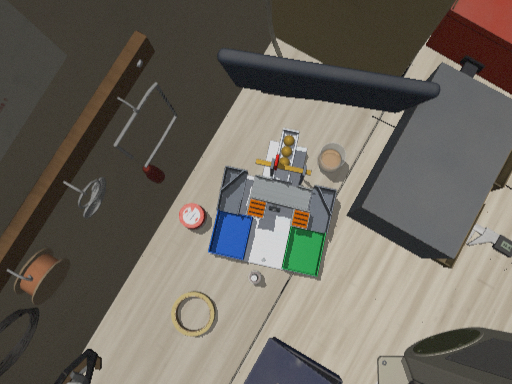

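The scene view shows the sorter: blue bin at (247,253), green bin at (321,238), orange tabs at (260,202) and (303,201), and the red plate near (261,152). In the top view the tabs are at (257,208) and (300,219), and the beads near (287,150). I'll let the gate settle while moving, then measure.

```bash
python3 -m pendant '[[[0,0,-0.5,0],[0,0,-0.5,0],[0,0,-0.5,0],[0,0,0,0],[0,0,0,0],[0,0,0,0],[0,0,0,0],[0,0,0,0],[0,0,0,0],[0,0,0,0]]]' -1
cat > h.py <<'E'
from bench import *
import cv2,numpy as np
def proj(n,P):
    c=calibration(n);q=c["world_to_cam"]@np.append(P,1);p=c["mtx"]@q[:3];return p[:2]/p[2]
def ray(n,uv):
    c=calibration(n);T=c["world_to_cam"];R=T[:3,:3];d=R.T@np.linalg.inv(c["mtx"])@np.array([uv[0],uv[1],1.]);return -R.T@T[:3,3],d
def onz(n,uv,z):
    o,d=ray(n,uv);return o+d*(z-o[2])/d[2]
def tri(a,b):
    A=[];
    (o1,d1),(o2,d2)=ray("top",a),ray("scene",b)
    t=np.linalg.lstsq(np.c_[d1,-d2],o2-o1,rcond=None)[0]
    p,q=o1+d1*t[0],o2+d2*t[1];return (p+q)/2,np.linalg.norm(p-q)
def blobs(im,lo,hi,amin=8,roi=None):
    hsv=cv2.cvtColor(im,cv2.COLOR_RGB2HSV);m=cv2.inRange(hsv,np.array(lo),np.array(hi))
    n,l,s,c=cv2.connectedComponentsWithStats(m)
    return [(c[i].round(1).tolist(),s[i].tolist()) for i in range(1,n) if s[i,4]>=amin]
E
python3 - <<'E'
from h import *
for n,r in(("scene",(200,320,120,290)),("top",(170,360,110,300))):
    im=snapshot(n);cv2.imwrite(f"pics/{n}2.png",cv2.resize(im[r[2]:r[3],r[0]:r[1]] if n=="top" else im[120:290,180:360],None,fx=4,fy=3.5 if 0 else 3.4,interpolation=cv2.INTER_CUBIC)[:,:,::-1] if 0 else cv2.resize(im[(120 if n=='scene' else 120):(270 if n=='scene' else 270),(170 if n=='scene' else 180):(370 if n=='scene' else 380)],None,fx=4,fy=4,interpolation=cv2.INTER_CUBIC)[:,:,::-1])
    cv2.imwrite(f"pics/{n}2raw.png",im[:,:,::-1])
    print(n,"orange",blobs(im,(5,150,120),(16,255,255)))
    print(n,"red",blobs(im,(0,150,80),(4,255,255)))
E
```

```text
time: 0.93
tool_pos: [239.9, -549.0, 263.1]
tcp_rot: [-180.0, 0.2, -66.4]
ft_force: [0.3, 0.1, -0.4]
finger_gap: 0.4
scene orange [([260.6, 143.2], [260, 141, 2, 6, 8]), ([302.6, 200.3], [295, 195, 16, 12, 144]), ([259.2, 201.7], [252, 196, 16, 13, 167])]
scene red [([392.9, 2.4], [380, 0, 29, 7, 138]), ([430.6, 52.9], [336, 11, 176, 84, 3306]), ([467.2, 21.6], [448, 11, 39, 21, 285]), ([487.7, 12.9], [486, 12, 4, 3, 10]), ([488.6, 28.0], [479, 24, 20, 8, 80]), ([423.4, 56.6], [421, 54, 6, 6, 14]), ([449.8, 88.8], [447, 86, 6, 6, 13]), ([147.2, 111.7], [144, 109, 7, 7, 32]), ([258.8, 148.6], [257, 139, 4, 23, 45]), ([200.9, 258.7], [189, 251, 23, 12, 76])]
top orange [([475.5, 2.8], [473, 2, 7, 4, 11]), ([493.8, 9.3], [491, 8, 7, 4, 12]), ([508.5, 17.5], [506, 16, 6, 4, 8]), ([482.9, 23.1], [480, 21, 6, 5, 8]), ([256.1, 208.1], [248, 199, 18, 18, 198]), ([300.2, 218.6], [292, 210, 17, 18, 183])]
top red [([494.3, 16.6], [469, 0, 43, 44, 1078]), ([276.4, 160.1], [274, 155, 5, 11, 32]), ([146.0, 168.2], [143, 166, 7, 5, 19])]
```

View pics/scene2.png

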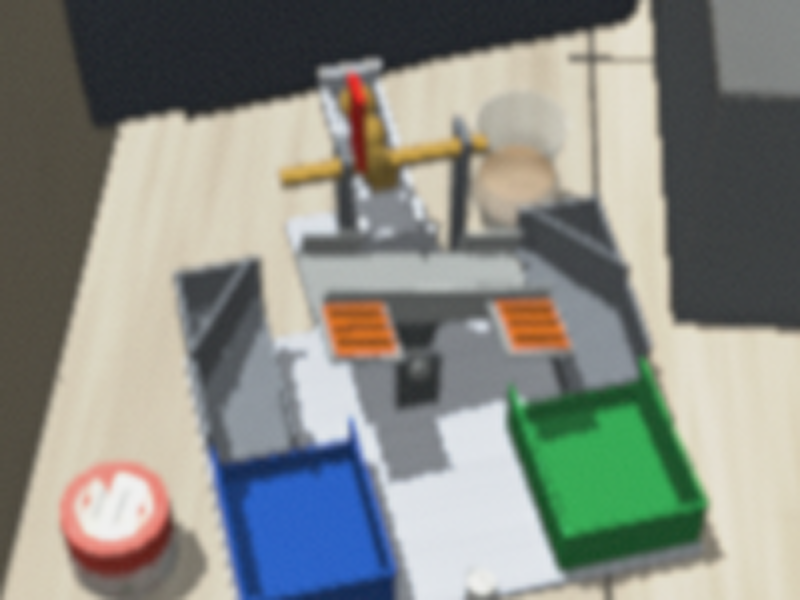

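View pics/top2.png

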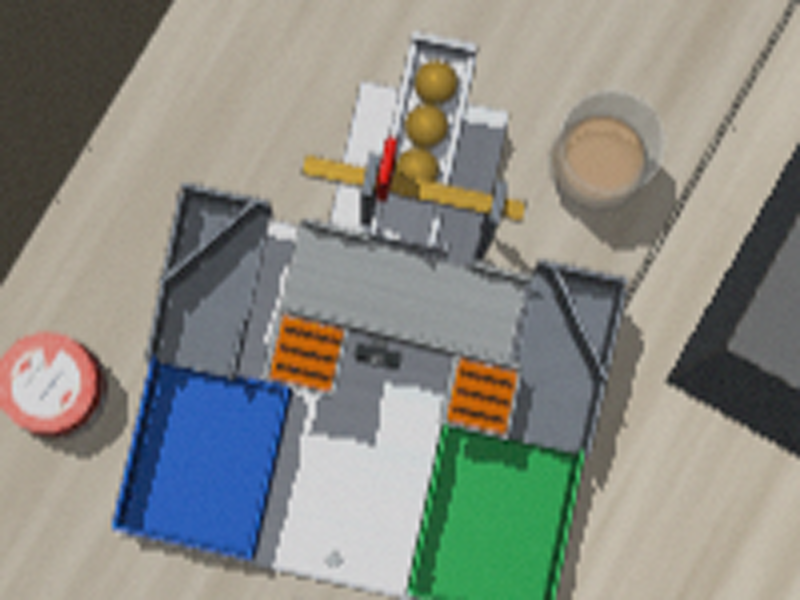

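The close-ups show the left tab near scene (259,202) / top (256,208), the right tab at (303,200) / (300,219), and the red plate at (259,149) / (276,160). In the scene view the left tab looks slightly larger, which suggests it is the raised one. I'll triangulate to check.

Run:
```python
from h import *
ims={n:cv2.cvtColor(cv2.imread(f"pics/{n}2raw.png"),cv2.COLOR_BGR2RGB) for n in("top","scene")}
def box(n,x0,y0,x1,y1):
    hsv=cv2.cvtColor(ims[n],cv2.COLOR_RGB2HSV);m=cv2.inRange(hsv,np.array((3,110,80)),np.array((18,255,255)))
    k=np.zeros_like(m);k[y0:y1,x0:x1]=m[y0:y1,x0:x1]
    k=cv2.morphologyEx(k,cv2.MORPH_CLOSE,np.ones((5,5)))
    (c,s,a)=cv2.minAreaRect(cv2.findNonZero(k));print(n,c,s,a);return c
L=[box("top",244,195,270,222),box("scene",248,190,275,212)]
R=[box("top",288,205,315,232),box("scene",290,190,320,212)]
pl,e1=tri(*L);pr,e2=tri(*R);print("L",pl,e1);print("R",pr,e2)
for zl,zr in((105,80),(80,105)):
    for n,i in(("top",0),("scene",1)):
        a=onz(n,L[i],zl);b=onz(n,R[i],zr);print(zl,n,a,b,np.linalg.norm((b-a)[:2]))
# Candidates -> origin, yaw
for zl,zr in((105,80),(80,105)):
    a=(onz("top",L[0],zl)+onz("scene",L[1],zl))/2;b=(onz("top",R[0],zr)+onz("scene",R[1],zr))/2
    d=(a-b)[:2];print("yaw",np.degrees(np.arctan2(-d[0],d[1])))
# plate
print(tri((276.4,160.1),(258.8,148.6)))
```

```text
top (256.17645263671875, 207.7941436767578) (15.764816284179688, 16.00735092163086) 14.03624439239502
scene (259.3500061035156, 201.55001831054688) (15.17893123626709, 14.23024845123291) 71.56504821777344
top (300.0961608886719, 218.51925659179688) (14.904827117919922, 16.669872283935547) 11.309932708740234
scene (302.5, 200.5) (11.0, 17.0) 90.0
L [426.66378837 375.48877357 106.50427805] 1.337895056770595
R [406.13695807 281.32297546  81.44498022] 0.8300206250846682
105 top [427.15950053 376.10484731 105.        ] [406.48693499 281.57336849  80.        ] 96.76546622724956
105 scene [427.39584139 374.41309835 105.        ] [406.88285944 280.29851073  80.        ] 96.32413006002066
80 top [429.72135329 376.74908213  80.        ] [404.47362117 283.17612712 105.        ] 96.91927509820731
80 scene [445.75661708 365.82797933  80.        ] [389.96851801 292.06605311 105.        ] 92.48315391518585
yaw -12.315671136811405
yaw -25.83967216120933
(array([517.85204357, 332.82198846, 163.02002334]), np.float64(2.552050139900268))
```

Run:
```python
from h import *
for a,b in(((355,212),(336,140)),((447,252),(443,146)),((443,66),(345,57)),((500,100),(418,58))):
    print(a,b,*tri(a,b))
# monitor top bottom corners
print("mon",*tri((222,52),(179,62)),*tri((437,90),(352,36)))
# plate: red top edge/bottom edge, extended mask
for n in("top","scene"):
    im=cv2.cvtColor(cv2.imread(f"pics/{n}2raw.png"),cv2.COLOR_BGR2HSV)
    m=cv2.inRange(im,np.array((0,130,60)),np.array((9,255,255)))|cv2.inRange(im,np.array((172,130,60)),np.array((179,255,255)))
    k=np.zeros_like(m)
    r=(270,148,284,175) if n=="top" else (250,133,268,168)
    k[r[1]:r[3],r[0]:r[2]]=m[r[1]:r[3],r[0]:r[2]]
    print(n,cv2.boundingRect(k)); ys,xs=np.nonzero(k)
    print([(y,xs[ys==y].min(),xs[ys==y].max()) for y in sorted(set(ys))])
# sorter frame from tabs (left up): local tabs y +36.3 / -60.5
a=np.array([427.2,375.3]);b=np.array([406.7,281.0]);u=(a-b)/np.linalg.norm(a-b)
yw=np.degrees(np.arctan2(-u[0],u[1]));ex=np.array([u[1],-u[0]])
hx=(a-36.3*u+b+60.5*u)/2
print("yaw",yw,"tabline pt",hx)
for tx in(-40,-42,-45):
    O=hx-tx*ex
    for px in(50,):
        for py in (8,12,16):
            P=O+px*ex+py*u; print(tx,py,O,P,[proj(n,[*P,187]).round(1).tolist() for n in("top","scene")],[proj(n,[*P,150]).round(1).tolist() for n in("top","scene")])
```

```text
(355, 212) (336, 140) [414.70846182 196.48391718 215.75302891] 23.696898385594885
(447, 252) (443, 146) [331.50708376   6.41006814 191.11650648] 6.5545862015935406
(443, 66) (345, 57) [703.45773979  -4.24708347 192.13164299] 6.885087653435834
(500, 100) (418, 58) [ 607.91848809 -122.91184778  211.16032661] 58.160772106842636
mon [686.13978755 432.24571734 306.7183943 ] 2.0585936501367823 [614.9571553   53.26629291 305.99846271] 0.40481385239015233
top (274, 154, 5, 16)
[(np.int64(154), np.int64(277), np.int64(277)), (np.int64(155), np.int64(276), np.int64(278)), (np.int64(156), np.int64(276), np.int64(278)), (np.int64(157), np.int64(276), np.int64(278)), (np.int64(158), np.int64(276), np.int64(278)), (np.int64(159), np.int64(276), np.int64(278)), (np.int64(160), np.int64(275), np.int64(278)), (np.int64(161), np.int64(275), np.int64(277)), (np.int64(162), np.int64(275), np.int64(278)), (np.int64(163), np.int64(275), np.int64(277)), (np.int64(164), np.int64(274), np.int64(277)), (np.int64(165), np.int64(274), np.int64(277)), (np.int64(166), np.int64(274), np.int64(277)), (np.int64(167)
[... 1796 characters left out ...]
161.4], [261.4, 141.5]] [[279.1, 164.9], [261.5, 154.2]]
-42 12 [460.56180598 331.05178894] [511.96977991 332.15642309] [[277.5, 160.9], [259.6, 141.8]] [[277.2, 164.5], [259.7, 154.5]]
-42 16 [460.56180598 331.05178894] [512.81949849 336.06512855] [[275.5, 160.5], [257.7, 142.1]] [[275.3, 164.1], [257.9, 154.8]]
-45 8 [463.49333507 330.41450001] [514.05159042 327.6104287 ] [[279.8, 159.9], [261.1, 140.6]] [[279.4, 163.5], [261.2, 153.3]]
-45 12 [463.49333507 330.41450001] [514.901309   331.51913416] [[277.8, 159.5], [259.2, 140.9]] [[277.5, 163.1], [259.4, 153.6]]
-45 16 [463.49333507 330.41450001] [515.75102758 335.42783961] [[275.8, 159.1], [257.4, 141.2]] [[275.6, 162.7], [257.6, 153.9]]
```

The gate is +0.25: the left tab is at z≈106 and the right at z≈81, so I press the left tab and the beads should go to the blue bin. The sorter's yaw is about -12.3°. I'll rotate the tool so its x is sorter -y and its y is sorter -x (yaw ≈ -102.3°), and raise it at the same time.

```bash
python3 -m pendant '[[[0,0,-0.5,1],[0,0,-0.5,1],[0,0,-0.5,1],[0,0,-0.5,1],[0,0,0,1],[0,0,0,1],[0,0,0,1],[0,0,0,0.8],[0,0,0,0],[0,0,0,0]]]' -1
```

```text
time: 1.87
tool_pos: [239.6, -548.2, 302.7]
tcp_rot: [179.8, 0.3, -103.8]
ft_force: [-0.5, -0.4, 0.1]
finger_gap: 0.1
```

```bash
python3 -m pendant '[[[-1,-0.2,0,0],[-1,-0.2,0,0],[-1,-0.2,0,0],[-1,-0.2,0,0],[-1,-0.2,0,0],[-1,-0.2,0,0],[-1,-0.2,0,0],[-1,-0.2,0,0],[-1,-0.2,0,0],[-1,-0.2,0,0]]]' -1
python3 -m pendant '[[[-1,-0.2,0,0],[-1,-0.2,0,0],[-1,-0.2,0,0],[-1,-0.2,0,0],[-1,-0.2,0,0],[-1,-0.2,0,0],[-1,-0.2,0,0],[-1,-0.2,0,0],[-1,-0.2,0,0],[-1,-0.2,0,0]]]' -1
```

```text
time: 2.7
tool_pos: [324.5, -357.2, 300.9]
tcp_rot: [179.6, 0.4, -102.7]
ft_force: [0.7, -0.4, 0.4]
finger_gap: 0.0
time: 3.53
tool_pos: [407.5, -159.7, 302.2]
tcp_rot: [179.7, 0.4, -101.2]
ft_force: [1.1, 0.7, 0.1]
finger_gap: -0.1
```

```bash
python3 -m pendant '[[[-1,0.1,0,0.04],[-1,0.1,0,0.04],[-1,0.1,0,0.04],[-1,0.1,0,0.04],[-1,0.1,0,0.04],[-1,0.1,0,0.04],[-1,0.1,0,0.04],[-1,0.1,0,0.04],[-1,0.1,0,0.04],[-1,0.1,0,0.04]]]' -1
python3 -m pendant '[[[-1,0.25,0,0.06],[-1,0.25,0,0.06],[-1,0.25,0,0.06],[-1,0.25,0,0.06],[-1,0.25,0,0.06],[-1,0.25,0,0.06],[-1,0.25,0,0.06],[-1,0.25,0,0.06],[-1,0.25,0,0.06],[-1,0.25,0,0.06]]]' -1
```

```text
time: 4.37
tool_pos: [427.3, 50.8, 303.7]
tcp_rot: [179.8, 0.4, -101.6]
ft_force: [0.1, 0.6, 0.2]
finger_gap: 0.1
time: 5.2
tool_pos: [418.5, 267.6, 305.4]
tcp_rot: [179.9, 0.5, -102.9]
ft_force: [0.4, 0.1, 0.4]
finger_gap: -0.1
```

```bash
python3 -m pendant '[[[-1,0.15,0,0],[-1,0.15,0,0],[-1,0.15,0,0],[-1,0.15,0.5,0],[-1,0.15,0.9,0],[-0.3,0.1,0.9,0],[0,0,0.9,0],[0,0,0.9,0],[0,0,0.9,0],[0,0,0,0]]]' -1
python3 - <<'E'
from h import *
s=sense();print(s["tool_pos"],s["tcp_rot"],s["joint_pos"])
im=snapshot("scene");cv2.imwrite("pics/s3.png",cv2.resize(im[80:280,150:390],None,fx=3,fy=3)[:,:,::-1])
im=snapshot("wrist");cv2.imwrite("pics/w3.png",im[:,:,::-1])
E
```

```text
time: 6.03
tool_pos: [423.5, 387.2, 202.8]
tcp_rot: [180.0, 0.7, -101.1]
ft_force: [-0.4, -0.2, -0.3]
finger_gap: 0.1
[423.52053692 387.21341825 202.80049205] [ 179.97885369    0.65191916 -101.06858513] [ 37.02899303   3.77567625  92.19413802   0.45399288  83.55928711
 138.04838479]
```

View pics/s3.png

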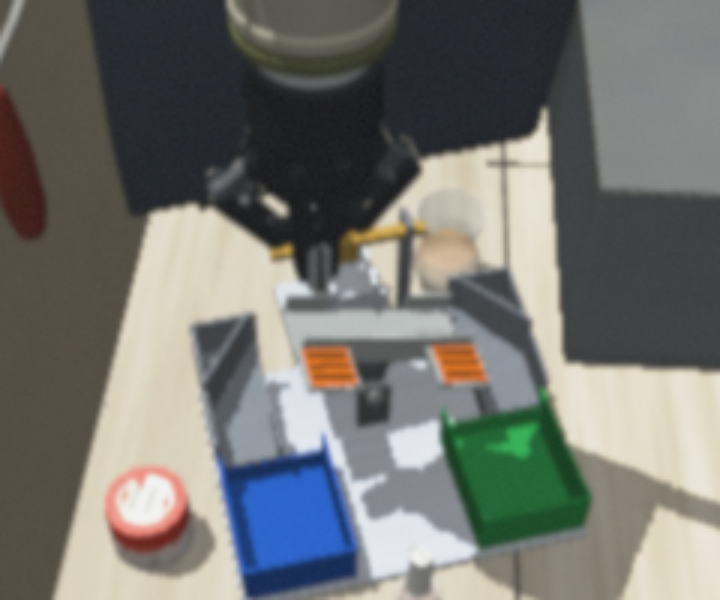

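View pics/w3.png

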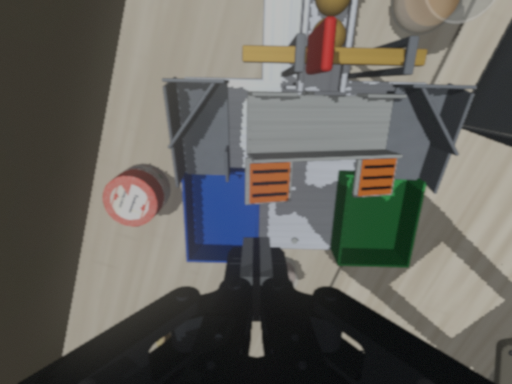

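```bash
cat >> h.py <<'E'
from scipy.spatial.transform import Rotation as Ro
def wray(uv,pos,rpy):
    c=calibration("wrist");X=c["hand_eye"];R=Ro.from_euler("xyz",rpy,degrees=True).as_matrix()
    d=np.linalg.inv(c["mtx"])@np.array([uv[0],uv[1],1.]);return R@X[:3,3]+pos,R@X[:3,:3]@d
def wonz(uv,pos,rpy,z):
    o,d=wray(uv,pos,rpy);return o+d*(z-o[2])/d[2]
E
python3 - <<'E'
from h import *
p=np.array([423.5,387.2,202.8]);r=(180,.65,-101.07)
print("L",wonz((268.5,181.5),p,r,105),"R",wonz((377,177),p,r,80))
print("plate top mid",wonz((328,36),p,r,187), "ends",wonz((331,17),p,r,187),wonz((326,55),p,r,187))
print("pot",wonz((131,202),p,r,50))
E
```

```text
L [430.27913957 376.03675692 105.        ] R [408.41689466 281.19112722  80.        ]
plate top mid [520.1441043  334.02965226 187.        ] ends [527.64166081 331.77994826 187.        ] [512.28111116 335.9013718  187.        ]
pot [417.84605354 520.48069828  50.        ]
```

```bash
python3 -m pendant '[[[0.1,-0.1,0.5,0.1],[0.1,-0.1,0.8,0.1],[0,0,0.8,0.05],[0,0,0.8,0],[0,0,0.7,0],[0,0,0.4,0],[0,0,0,0],[0,0,0,0],[0,0,0,0],[0,0,0,0]]]' -1
```

```text
time: 6.97
tool_pos: [437.5, 387.6, 137.1]
tcp_rot: [-179.0, 1.8, -102.3]
ft_force: [0.4, 0.4, 0.3]
finger_gap: -0.3
```

```bash
python3 -m pendant '[[[0.15,0.2,0,0],[0.15,0.2,0,0],[0,0.1,0,0],[0,0,0,0],[0,0,0,0],[0,0,0.3,0],[0,0,0.3,0],[0,0,0.2,0],[0,0,0,0],[0,0,0,0]]]' -1; python3 -c "
from bench import *
s=sense();print(s['joint_pos'].round(1),s['qd'].round(2))"
```

```text
time: 7.8
tool_pos: [426.8, 385.1, 122.1]
tcp_rot: [-178.8, 2.0, -102.3]
ft_force: [0.7, 1.0, -0.5]
finger_gap: 0.3
[ 36.7   5.8  98.7   0.4  73.1 138.9] [-0.08  0.75  0.7  -0.06 -0.38  0.02]
```

```bash
python3 -m pendant '[[[0,0,0.3,0],[0,0,0.3,0],[0,0,0.3,0],[0,0,0.2,0],[0,0,0.2,0],[0,0,0.2,0],[0,0,0,0],[0,0,0,0],[0,0,0,0],[0,0,0,0]]]' -1; python3 -c "
from h import *
im=snapshot('scene');cv2.imwrite('pics/s4.png',cv2.resize(im[80:280,150:390],None,fx=3,fy=3)[:,:,::-1])"
```

```text
time: 8.63
tool_pos: [427.5, 385.7, 87.8]
tcp_rot: [-178.9, 1.9, -102.3]
ft_force: [-0.2, -0.3, -0.3]
finger_gap: 0.1
```

View pics/s4.png

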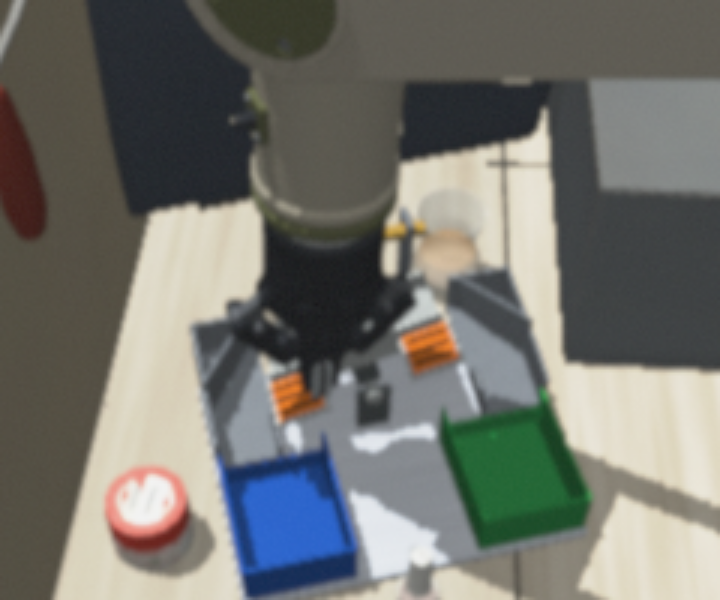

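The gate has tipped: the right tab is now up at (429,345 in the crop) and the left is down at (297,395). I'll raise the tool and go to the left of the red plate.

```bash
python3 -m pendant '[[[0,0,-0.5,0],[0,0,-1,0],[0,0,-1,0],[0,0,-1,0],[0,0,-1,0],[0,0,-0.7,0],[0,0,0,0],[0,0,0,0],[0,0,0,0],[0,0,0,0]]]' -1
python3 -m pendant '[[[-0.2,-0.5,0,0],[-0.2,-0.8,0,0],[-0.2,-0.8,0,0],[-0.2,-0.8,0,0],[0,-0.8,0,0],[0,-0.6,0,0],[0,0,0,0],[0,0,0,0],[0,0,0,0],[0,0,0,0]]]' -1
```

```text
time: 9.52
tool_pos: [424.6, 382.6, 202.0]
tcp_rot: [-178.7, 2.1, -102.3]
ft_force: [0.6, 0.1, -1.0]
finger_gap: 0.3
time: 10.35
tool_pos: [514.8, 377.2, 191.1]
tcp_rot: [-179.4, 1.4, -102.3]
ft_force: [0.6, 0.3, -0.8]
finger_gap: -0.3
```

Run:
```python
from h import *
s=sense();print(s["tool_pos"],s["tcp_rot"])
im=snapshot("wrist");cv2.imwrite("pics/w5.png",im[:,:,::-1])
im=snapshot("top");cv2.imwrite("pics/t5.png",cv2.resize(im[120:270,180:380],None,fx=4,fy=4)[:,:,::-1])
im=snapshot("scene");cv2.imwrite("pics/s5.png",cv2.resize(im[80:280,150:390],None,fx=3,fy=3)[:,:,::-1])
```

```text
[514.77147948 377.22477367 191.05795843] [-179.43205194    1.37139834 -102.26382668]
```

View pics/w5.png

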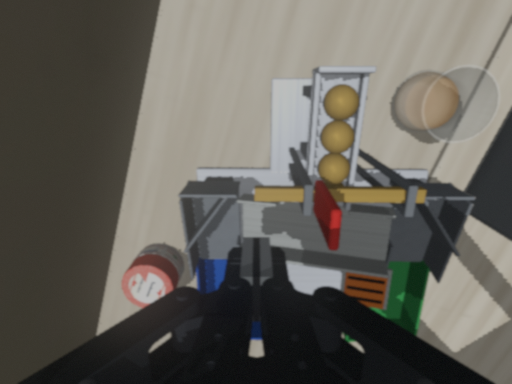

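View pics/s5.png

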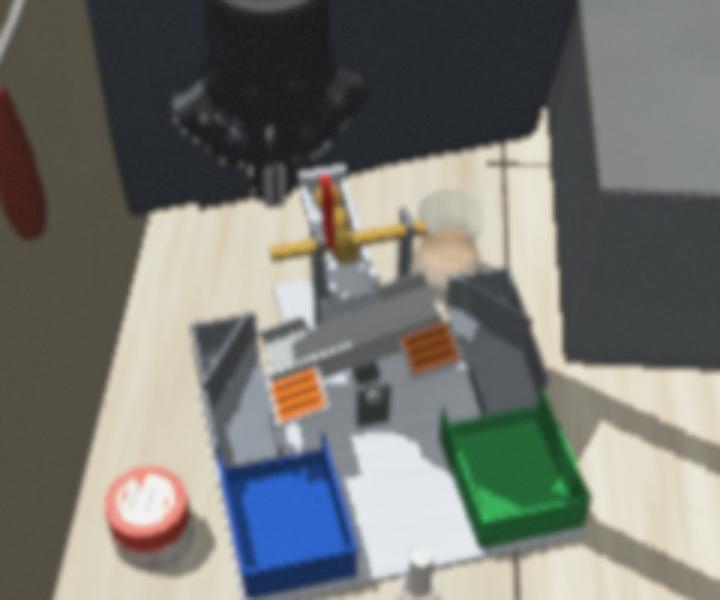

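View pics/t5.png

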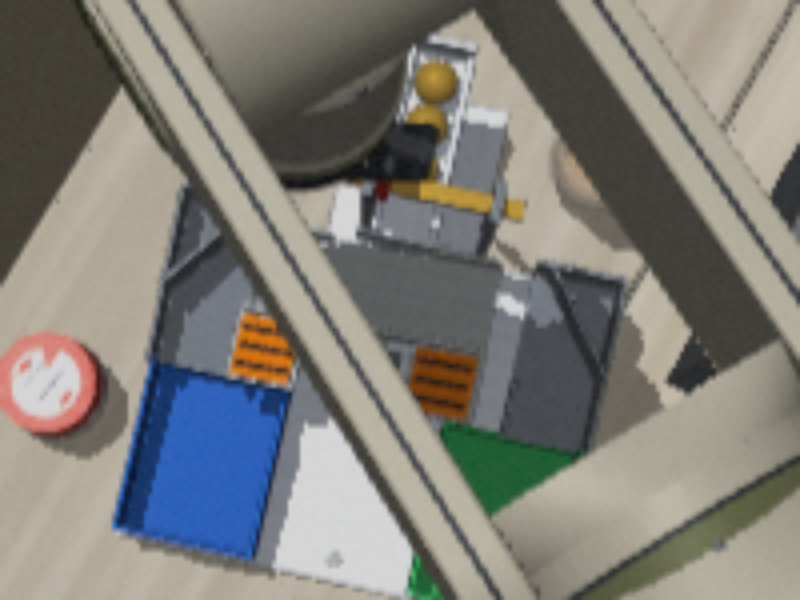

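The gate stays tipped left, with the beads still waiting. Next I check the plate position against the wrist image.

Run:
```python
from h import *
p=np.array([514.8,377.2,191.1]);r=(-179.43,1.37,-102.26)
c=calibration("wrist");X=c["hand_eye"];R=Ro.from_euler("xyz",r,degrees=True).as_matrix()
ex=np.array([.977,-.213,0]);u=np.array([.213,.977,0])
def pj(P):
    q=np.linalg.inv(X)@np.append(R.T@(np.array(P)-p),1);q=c["mtx"]@q[:3];return (q[:2]/q[2]).round(0)
P0=np.array([517,333,0])
for z in(187,131):
    for dx in(-12,12):
        for dy in(-3,3): print(z,dx,dy,pj(P0+dx*ex+dy*u+[0,0,z]))
im=snapshot("wrist");h=cv2.cvtColor(im,cv2.COLOR_RGB2HSV)
m=cv2.inRange(h,np.array((0,150,60)),np.array((5,255,255)));m[:,:290]=0;m[:,360:]=0;m[260:]=0
k=max(cv2.findContours(m,0,2)[0],key=cv2.contourArea);print(cv2.approxPolyDP(k,2,True)[:,0].tolist())
```

```text
187 -12 -3 [341. 251.]
187 -12 3 [329. 251.]
187 12 -3 [345. 210.]
187 12 3 [333. 209.]
131 -12 -3 [322. 211.]
131 -12 3 [313. 211.]
131 12 -3 [324. 179.]
131 12 3 [316. 179.]
[[318, 182], [315, 210], [329, 246], [335, 248], [341, 212], [327, 188]]
```

```bash
python3 -m pendant '[[[0,-0.3,0,0],[0,-0.3,0,0],[0,-0.1,0.3,0],[0,0,0.4,0],[0,0,0.4,0],[0,0,0.3,0],[0,0,0,0],[0,0,0,0],[0,0,0,0],[0,0,0,0]]]' -1
```

```text
time: 11.38
tool_pos: [529.5, 375.1, 160.5]
tcp_rot: [-179.4, 1.4, -102.2]
ft_force: [0.6, 0.3, -0.2]
finger_gap: -0.5
```

```bash
python3 -m pendant '[[[0.3,0,0,0],[0.3,0,0,0],[0.3,0,0,0],[0.3,0,0,0],[0.2,0,0,0],[0.2,0,0,0],[0.2,0,0,0],[0,0,0,0],[0,0,0,0],[0,0,0,0]]]' -1
```

```text
time: 12.22
tool_pos: [521.5, 336.2, 161.6]
tcp_rot: [-179.3, 1.6, -102.2]
ft_force: [-0.9, 0.7, -0.3]
finger_gap: 0.1
```

```bash
python3 -m pendant '[[[0.2,0,0,0],[0.2,0,0,0],[0.15,0,0,0],[0.1,0,0,0],[0.1,0,0,0],[0,0,0,0],[0,0,0,0],[0,0,0,0],[0,0,0,0],[0,0,0,0]]]' -1
python3 -c "
from h import *
im=snapshot('wrist');cv2.imwrite('pics/w6.png',im[:,:,::-1])"
```

```text
time: 13.05
tool_pos: [518.8, 324.2, 161.9]
tcp_rot: [-179.2, 2.0, -102.1]
ft_force: [0.8, 2.7, -0.7]
finger_gap: -0.1
```

View pics/w6.png

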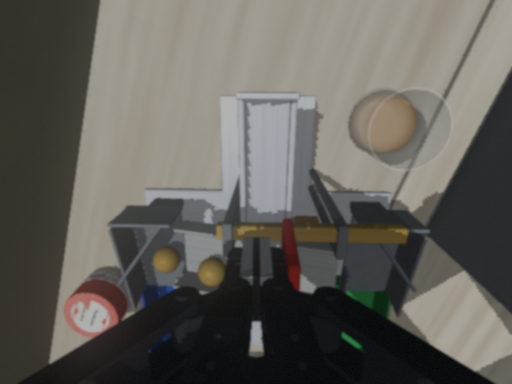

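The beads have left the track and are running left, visible at (166,259) and (211,271). I'll keep pushing the bar gently to its end stop.

```bash
python3 -m pendant '[[[0.15,0,0,0],[0.15,0,0,0],[0.15,0,0,0],[0.1,0,0,0],[0.1,0,0,0],[0.1,0,0,0],[0.1,0,0,0],[0,0,0,0],[0,0,0,0],[0,0,0,0]]]' -1
```

```text
time: 13.93
tool_pos: [518.9, 325.0, 162.6]
tcp_rot: [-178.7, 4.0, -101.7]
ft_force: [0.3, 2.6, 0.1]
finger_gap: 0.1
```

```bash
python3 -m pendant '[[[0.15,0,0,0],[0.15,0,0,0],[0.15,0,0,0],[0.2,0,0,0],[0.2,0,0,0],[0.2,0,0,0],[0.2,0,0,0],[0.2,0,0,0],[0.2,0,0,0],[0.2,0,0,0]]]' -1
python3 -c "
from h import *
im=snapshot('wrist');cv2.imwrite('pics/w7.png',im[:,:,::-1])"
```

```text
time: 14.77
tool_pos: [519.0, 325.5, 164.1]
tcp_rot: [-177.8, 8.3, -100.9]
ft_force: [9.6, 23.9, -9.7]
finger_gap: 0.0
```

View pics/w7.png

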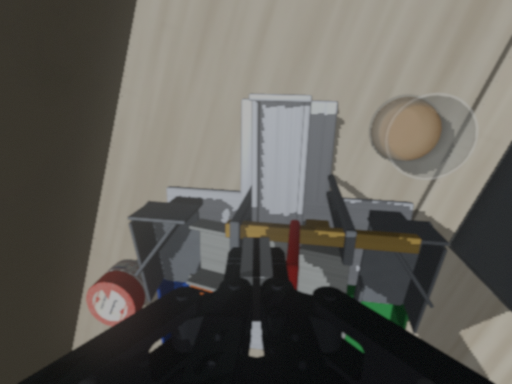

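It met the hard stop: about 26 N with no further travel. Backing off and rising so I can check.

```bash
python3 -m pendant '[[[-0.3,0,0,0],[-0.5,0,0,0],[-0.6,0,0,0],[-0.6,0,0,0],[-0.5,0,-0.3,0],[-0.2,0,-0.7,0],[0,0,-1,0],[0,0,-1,0],[0,0,-1,0],[0,0,-0.5,0]]]' -1
python3 -m pendant '[[[-0.3,0.5,-0.8,0],[-0.5,1,-0.5,0],[-0.5,1,0,0],[-0.5,1,0,0],[-0.5,1,0,0],[-0.5,1,0,0],[0,0.5,0,0],[0,0,0,0],[0,0,0,0],[0,0,0,0]]]' -1
python3 - <<'E'
from h import *
im=snapshot("wrist");cv2.imwrite("pics/w8.png",im[:,:,::-1])
im=snapshot("top");cv2.imwrite("pics/t8.png",cv2.resize(im[120:290,180:380],None,fx=3.5,fy=3.5)[:,:,::-1])
im=snapshot("scene");cv2.imwrite("pics/s8.png",cv2.resize(im[100:290,150:390],None,fx=3,fy=3)[:,:,::-1])
E
```

```text
time: 15.65
tool_pos: [521.6, 369.3, 259.0]
tcp_rot: [-178.3, 7.6, -101.0]
ft_force: [0.9, 0.6, 0.9]
finger_gap: 0.0
time: 16.48
tool_pos: [412.3, 446.8, 292.5]
tcp_rot: [-178.0, 7.4, -101.3]
ft_force: [-0.4, 0.1, 0.1]
finger_gap: 0.3
```

View pics/w8.png

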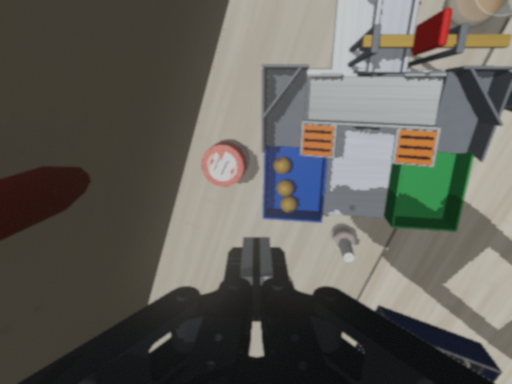

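View pics/s8.png

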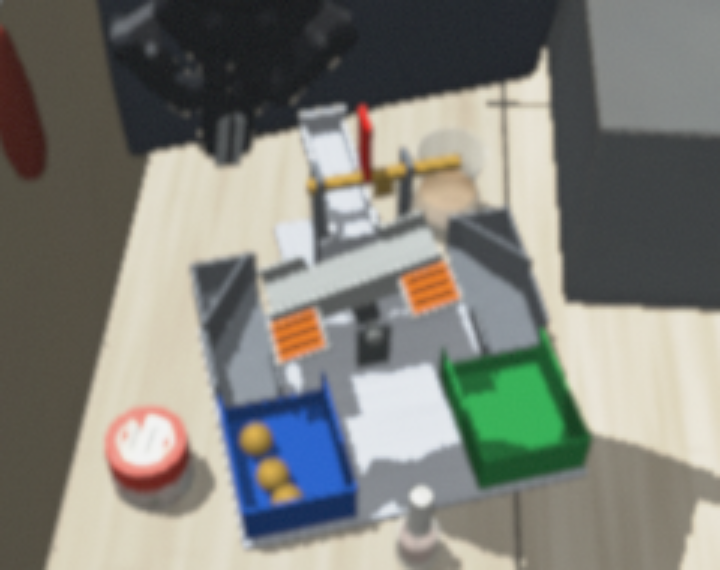

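View pics/t8.png

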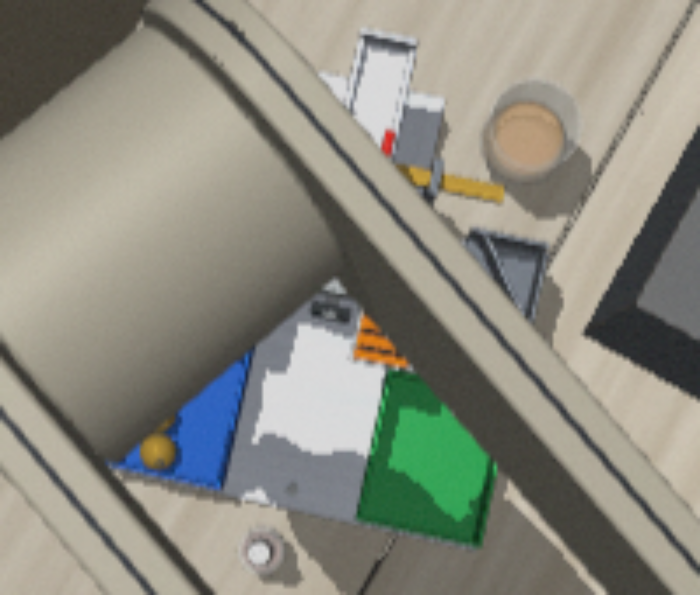

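All three beads are in the blue bin (wrist view (282,165), (285,188), (288,204)). The gate is down on the left, the plate has moved about 27 mm, and the pot, bottle and glass are where they were. Handing in.

```bash
python3 -c "
from bench import *
print(hand_in())"
```

```text
the job is handed in; nothing more can be done
None
```

The job is done and handed in at about 16.6 s, well under the 48 s limit.

- **Gate:** The gate started with its left end up. I pressed the left tab with the shut fingers, and it tipped and stayed down on the left.
- **Stop bar:** I then pushed the red plate until it would go no further. On a last push it took about 26 N with no more travel. From the pictures, the plate moved roughly 24–27 mm from its starting position, which fits fully in.
- **Beads:** The last pictures show all three brass beads in the blue left bin and the feed track empty.
- **Surroundings:** The pot, bottle and glass look unmoved in the last pictures, and the arm was clear of everything when I handed in.

**Deviations:** The tool drifted about 14 mm sideways on one descent, which I corrected before touching anything. It also tilted by up to 8° while pushing against the stop. No check failed. I judged the beads, gate and surroundings by eye from the pictures, and the hand-in gave no verdict.

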